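# Slide a battery home in the charging bay

## Robot

A 6-joint arm with a two-finger parallel gripper is mounted at the origin on the work surface. World frame = base frame: x ahead of the robot, y to its left, z up, the work surface at z = 0. Lengths are in m, angles in rad, forces in N, time in s.
With the tool pointing down it reaches from about 0.275 to 1 m from the base axis. Payload 8.4 kg.
Tool frame: the origin (TCP) lies midway between the tips of the shut fingers; the grasp point (between the pads) lies 19 mm behind it (ctrl.hold_point_z is the distance from the TCP to the grasp point, in m); z points along the fingers, y is the direction in which the jaws open and shut (so a half turn about z gives the same grasp; the last joint's range is limited). The gripper opens to 85 mm and grips with 20 to 120 N. Pads are 22 mm wide; open, the fingers measure 114 mm over their backs; the gripper's body (76 mm by 85 mm) begins 54 mm behind the grasp point. The pads swing forward as they close: fully open they stand 13 mm farther back than shut.
Start: joints at [-1.28, 0.353, 1.633, -0, 1.155, -0.002], TCP at [0.18, -0.598, 0.198] pointing down, gripper open.
Joint ranges: [-2.63, 2.63], [-0.92, 2.1], [0.06, 2.66], [-1.3, 4.44], [0, 2.69], [-3.02, 3.02]. Speed limits (rad/s): [2.22, 2.22, 2.79, 3.14, 3.14, 3.14].

## Interface

Orientations are given as a unit quaternion [w, x, y, z].
In Python, from cell import ctrl gives the robot as it stands. Calls block until the motion is done:
- ctrl.move_pose(position, orientation): joint-space move of the TCP to a pose.
- ctrl.line_to(position, ori=None, velocity=0.15, until_force=None): straight line of the TCP; ori=None keeps the orientation; velocity is the mean speed in m/s. With until_force (N) it stops when the force on the tool has changed by that much, and returns True; else False.
- ctrl.set_joints(angles): joint-space move.
- ctrl.release() and ctrl.clamp(f_grip=None): open the fingers fully, or close them until they stop; f_grip is the grip in N (None keeps the last).
- ctrl.sleep(seconds).
- ctrl.inverse_kinematics(position, orientation): joint angles nearest the present ones, or None.
- ctrl.read_state(): the state.
- ctrl.capture(name): name is "scene" or "side" or "wrist"; returns (picture, depth): 400x640x3 uint8, blue, green, red; 400x640 float32, m along the optical axis (not along the pixel's ray), 0 where there is no reading.
- ctrl.camera_params(name): a dict with "fx", "fy", "cx", "cy" (pixels), "rvec" (rotation vector, rad) and "tvec" (3), from world to camera coordinates, as OpenCV has them. Camera axes: x right, y down, z forward; pixel columns grow to the right and rows downward; lengths in m; the calibration is good to about 2 mm. A picture is of the moment at which its call begins: read the wrist's pose just before it. camera_params takes no time and is no camera call; for the wrist camera it gives the pose at the moment of the call.
A pose or a line that the arm cannot do raises ctrl.Unreachable and nothing moves.
- ctrl.job_done(): hands the job in, once; it reports no verdict.
The state is a dict: "t": time; "joint_pos": joint angles; "joint_vel": joint speeds; "joint_torque": joint torques, N m; "position": TCP position; "ee_rot": TCP orientation; "force": force on the tool from outside, world axes, zero at the start; "wrist_torque": the same for the moment, N m; "opening": opening from 0.0 (shut) to 1.0 (fully open).
Only numpy, scipy, OpenCV 4.12 (cv2) and the standard library are available. Lean on these libraries where they do the work, as an engineer would, in place of code of your own. Each camera call takes 0.05 s, during which the arm holds its last target.

## Task

Get the tall battery ready for charging: push it low down near its foot so that it slides along the bench without tipping, all the way home between the rails of the charging bay until it sits square against the back stop. Then swing the keeper bar fully shut behind it. Only push: do not lift the battery, and leave the other things on the bench where they are.

Things in the scene. Friction and masses are not known exactly. Their poses are not given: they have to be found in the camera images.
- tall_battery: Tall narrow dark vehicle battery, loose, standing before the bay's mouth: 75 mm deep (own x), 135 wide (y), 139 tall over its two terminals (flat-sided case to 113 mm). Origin: centre of its underside; +x points roughly towards the bay. 2 to 2.75 kg, centre of mass about 60 mm up; friction 0.4 to 0.66, so 8 to 18 N slides it.
- battery_foot (a point): Centre of the battery's broad near (-x) face, 20 mm above the bench: a good height to push. Pushed above about 50 mm it may tip over its far lower edge. A gripper held upright would touch it high up first: lean the tool back so that the fingertips point forward and down. Axes as the battery's.
- bay: Charging bay of grey steel angle, fixed to the bench; place and yaw differ. Origin on the bench top where a home battery's origin comes to lie; +x points into the bay (the way to push), z up. Inside: bench top. Rails 28 mm high, inner faces at y = +-72.5 mm, x = -40 to 38. Lead-ins as high flare out to y = +-101 at x = -87. A 60 mm high catch post at (-37, -100) mm.
- bay_stop (a point): Middle of the face of the bay's 30 mm high back stop, on the bench top, 38 mm beyond the bay's origin along its x. A home battery's far face rests against it, so its origin and yaw are the bay's (5 mm play to either side). Axes as the bay's.
- keeper (a joint): Keeper: flat steel bar 5 mm thick, 32 to 57 mm above the bench, on an upright pivot at the +y side of the bay's mouth. Value a in rad: from the pivot it points along (-sin a, -cos a) in the bay's x, y. 0 = shut (end stop), across the mouth, 6 mm off a home battery; starts wide open at 1.8 to 2.3, limit 2.5. Friction of 0.12 N m keeps it where it is left; it cannot pass a battery not home.
- keeper_pivot (a point): Pivot axis of the keeper at the bar's mid-height, 44.5 mm above the bench, at x = -46, y = +100 mm of the bay; axes as the bay's. The pivot post is 64 mm high; the bar reaches 226 mm from the axis.
- keeper_end (a point): On the keeper bar's centre line, 200 mm from the pivot axis, 44.5 mm above the bench. Axes turn with the bar: -y points to its free end, -x to its outer side, the side to push to shut it. At the free end, 23 mm farther, a tab is bent 21 mm to the outer side.
- flat_battery: Bystander: lower dark battery to the -y side of the bay, 65 x 151 x 94 mm. Origin: centre of its underside.
- spray_can: Bystander: yellow spray can standing to the +y side of the bay, 52 mm in diameter, 170 mm tall. Origin: centre of its underside.
- screwdriver: Bystander: screwdriver lying to the right (-y) of the work, about 200 mm long, along its own x. Origin: underside, about mid-length.
- spanner: Bystander: steel spanner lying to the right (-y) of the work, about 180 mm long, along its own x. Origin: underside, about mid-length.
- grease_tin: Bystander: small flat steel tin standing behind the back stop of the bay, 54 mm in diameter, 40 mm tall. Origin: centre of its underside.
- socket: Bystander: small steel socket standing on end to the right (-y) of the work, 28 mm in diameter, 38 mm tall. Origin: centre of its underside.

How it is judged:
On the way, in this order (a step that is already met when the one before it is completed fails the run):
1. the tall battery stands fully home against the back stop, the keeper still open (x of tall_battery in the frame of bay between -0.004 and 0.004 m and y of tall_battery in the frame of bay between -0.008 and 0.008 m and angle between the x axis of tall_battery and the x axis of bay, either way round below 0.08 rad and angle between tall_battery's own z axis and vertical below 0.04 rad and value of joint keeper above 1 rad), for 0.2 s.
2. the keeper is fully shut behind the battery (x of tall_battery in the frame of bay between -0.004 and 0.004 m and y of tall_battery in the frame of bay between -0.008 and 0.008 m and angle between the x axis of tall_battery and the x axis of bay, either way round below 0.08 rad and angle between tall_battery's own z axis and vertical below 0.04 rad and value of joint keeper below 0.08 rad), for 0.2 s.
At the end, for the whole second after the job is handed in: The tall battery stands upright (within 0.04 rad) and square (within 0.08 rad) in the bay, its origin within 4 mm of home along the bay and 8 mm across it, at rest, and the keeper is within 0.08 rad of fully shut (all of step 2 and linear speed of tall_battery below 0.01 m/s and velocity of joint keeper below 0.02 rad/s); the robot touches nothing.
It fails at once if the tall battery tips (more than 0.15 rad) (angle between tall_battery's own z axis and vertical above 0.15 rad).
It fails at once if the tall battery is lifted off the bench (height (world z) of tall_battery above 0.012 m).
It fails at once if another thing on the bench is shifted by more than 3 cm (distance of any of flat_battery, spray_can, screwdriver, spanner, grease_tin, socket from where it was at the start of the episode above 0.03 m).
It also fails if it takes over 64 s, if anything falls off the work surface, if the arm or the gripper's body presses on something with over 40 N, if the wrist force passes 120 N, or if a joint passes its speed limit or range.

## Working session

There is one attempt and no reset: what is moved stays moved. The work goes in short steps, each a Python script; the robot and the scene stay as the last script left them, time stands still between calls to the robot, and variables do not carry over. Pictures are saved under pics/ and viewed, and the job is handed in when it is done.

```bash
ls; mkdir -p pics
python3 - <<'E'
from cell import ctrl
import cv2,numpy as np
s=ctrl.read_state();print(s)
for n in("scene","side","wrist"):
    p=ctrl.camera_params(n);print(n,p)
    im,d=ctrl.capture(n);cv2.imwrite(f"pics/{n}0.png",im);np.savez(f"pics/{n}0.npz",im=im,d=d,**{k:np.array(v) for k,v in p.items()})
E
```

```text
pics
{'t': 0.0, 'joint_pos': array([-1.28035925e+00,  3.53661782e-01,  1.63419205e+00, -2.77690148e-05,
        1.15519255e+00, -2.40876942e-03]), 'joint_vel': array([-0.00237069,  0.00113906,  0.00159795,  0.00060006, -0.00170213,
       -0.00081989]), 'joint_torque': array([-1.36709616e-03, -6.05259705e+01, -3.42067730e+01, -2.67468822e-04,
        9.38606390e-03, -1.65196019e-05]), 'position': array([ 0.18024958, -0.59786105,  0.19682842]), 'ee_rot': array([-7.17517354e-04,  9.89298222e-01,  1.45905788e-01, -1.16884316e-04]), 'force': array([ 0.14586216,  0.65860236, -0.47600137]), 'wrist_torque': array([-0.04430701,  0.00977515, -0.00547629]), 'opening': 0.9984549477647219}
scene {'fx': 492.5131925010242, 'fy': 492.5131925010242, 'cx': 326.33831146851, 'cy': 202.65302709159448, 'rvec': array([ 2.13478545,  0.73008031, -0.3280098 ]), 'tvec': array([-0.42034351, -0.20714059,  1.47189165])}
side {'fx': 468.8370034311481, 'fy': 468.8370034311481, 'cx': 317.36051123632274, 'cy': 199.4892876250476, 'rvec': array([ 1.07619732, -2.49442196,  0.90360926]), 'tvec': array([0.35674755, 0.38162215, 1.14515743])}
wrist {'fx': 322.5618843758109, 'fy': 322.5618843758109, 'cx': 314.7312694047601, 'cy': 201.5676946955635, 'rvec': array([-2.30936383,  1.71365342,  0.27309814]), 'tvec': array([-0.62475304, -0.0409269 ,  0.37832057])}
```

View pics/scene0.png

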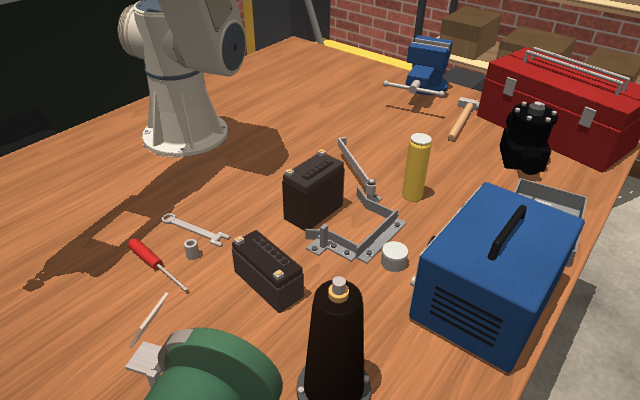

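View pics/side0.png

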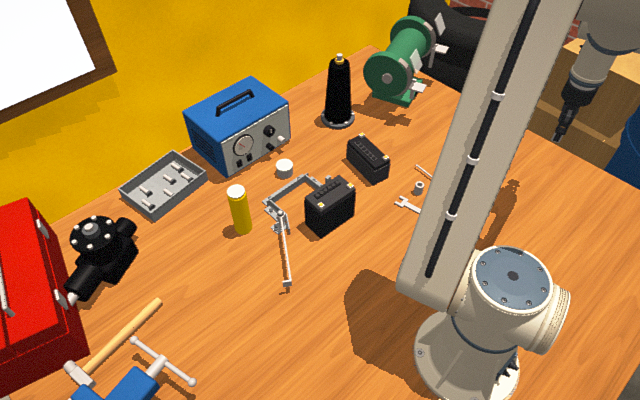

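View pics/wrist0.png

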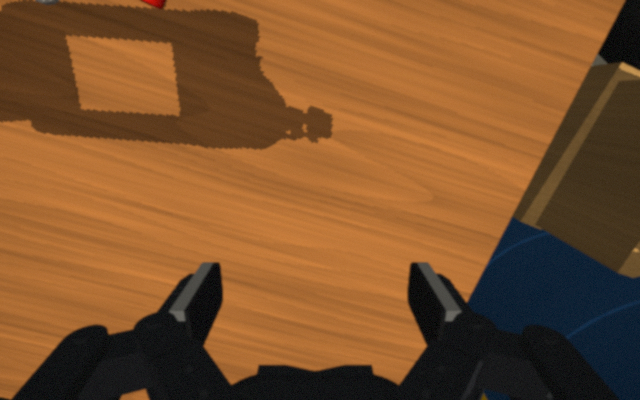

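The scene picture shows the tall battery at about (313,188), the bay at (355,230), the keeper from its pivot (372,190) to its free end (340,140), and the spray can at (417,165). The side picture shows the battery at (330,205) and the keeper from (283,215) to (288,285). I'll take a coarse fix from depth, then look with the wrist camera.

```bash
cat > h.py <<'E'
import numpy as np,cv2
from scipy.spatial.transform import Rotation as R
def load(n):
    return dict(np.load(f"pics/{n}.npz"))
def cam(z):
    return cv2.Rodrigues(z['rvec'])[0],z['tvec'].reshape(3)
def cloud(z):
    Rm,t=cam(z);d=z['d'];v,u=np.mgrid[0:d.shape[0],0:d.shape[1]]
    P=np.stack([(u-z['cx'])/z['fx']*d,(v-z['cy'])/z['fy']*d,d],-1)
    W=(P-t)@Rm;W[d<=0]=np.nan;return W
def ray(z,uv,h):
    Rm,t=cam(z);uv=np.atleast_2d(uv).astype(float)
    c=np.stack([(uv[:,0]-z['cx'])/z['fx'],(uv[:,1]-z['cy'])/z['fy'],np.ones(len(uv))],-1)@Rm
    o=-Rm.T@t;return o+c*((h-o[2])/c[:,2])[:,None]
def snap(ctrl,n,name):
    p=ctrl.camera_params(n);im,d=ctrl.capture(n);cv2.imwrite(f"pics/{name}.png",im)
    np.savez(f"pics/{name}.npz",im=im,d=d,**{k:np.array(v) for k,v in p.items()})
E
python3 - <<'E'
from h import *
for n in("scene0","side0"):
    z=load(n);W=cloud(z)
    x,y,h=W[...,0],W[...,1],W[...,2]
    print(n)
    m=(x>.2)&(x<1.0)&(y>-.5)&(y<.5)&(h<.3)&(h>-.05)
    # top-down height map
    S=1000;H=np.zeros((1000,800))
    u=((x[m]-.2)*S).astype(int);v=((.5-y[m])*S).astype(int)
    o=np.argsort(h[m]);ok=(u>=0)&(u<800)&(v>=0)&(v<1000)
    for a,b,c in zip(u[o],v[o],h[m][o]):
        H[min(b,999),min(a,799)]=max(c,0)
    H=cv2.dilate(H,np.ones((3,3)))
    im=cv2.applyColorMap(np.clip(H/.18*255,0,255).astype(np.uint8),cv2.COLORMAP_JET)
    for k in range(0,800,100):cv2.line(im,(k,0),(k,999),(90,90,90),1);cv2.putText(im,f"{.2+k/S:.1f}",(k,12),0,.4,(255,255,255))
    for k in range(0,1000,100):cv2.line(im,(0,k),(799,k),(90,90,90),1);cv2.putText(im,f"{.5-k/S:.1f}",(0,k+12),0,.4,(255,255,255))
    cv2.imwrite(f"pics/top_{n}.png",im[200:800])
    print(np.nanmedian(h[(x>.2)&(x<.9)&(abs(y)<.4)]))
E
```

```text
scene0
0.0003766618199373442
side0
0.0008096263705574103
```

View pics/top_scene0.png

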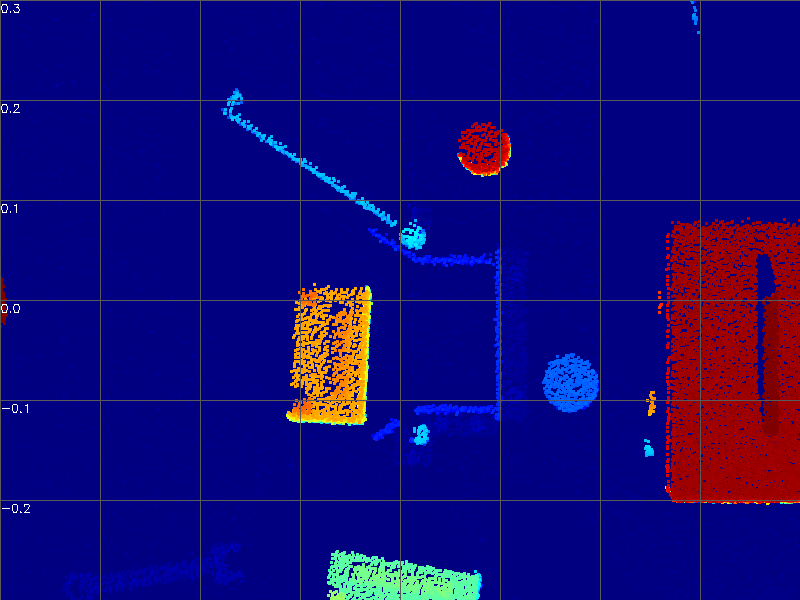

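View pics/top_side0.png

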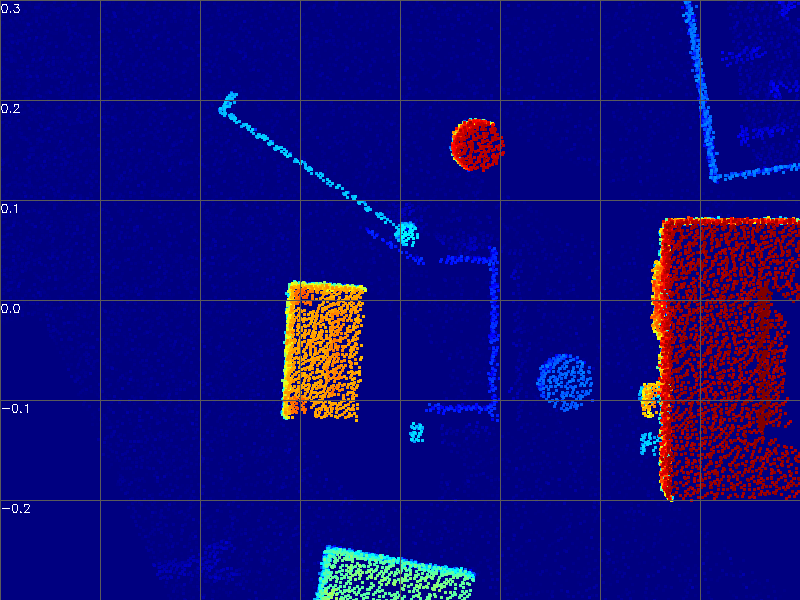

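Run:
```python
from h import *
from cell import ctrl
z=load("wrist0");Rm,t=cam(z);s=ctrl.read_state()
q=s['ee_rot'];T=R.from_quat(q[[1,2,3,0]]).as_matrix()
print("cam in tool",T.T@(-Rm.T@t-s['position']),"cam axes in tool\n",(T.T@Rm.T).round(3));print("tool\n",T.round(2))
for n in("scene0","side0"):
    z=load(n);W=cloud(z);x,y,h=[W[...,i] for i in range(3)]
    def sel(x0,x1,y0,y1,z0,z1):
        m=(x>x0)&(x<x1)&(y>y0)&(y<y1)&(h>z0)&(h<z1);return W[m]
    P=sel(.44,.60,-.15,.05,.107,.145);r=cv2.minAreaRect(P[:,:2].astype(np.float32)*1000)
    print(n,"bat top",r,np.percentile(P[:,2],[5,50,95]))
    P=sel(.66,.71,-.09,.02,.026,.034);c=np.polyfit(P[:,1],P[:,0],1);print(" stop x at y=-.035, slope",np.polyval(c,-.035),c[0],len(P))
    for nm,a in(("rail+",(.63,.685,.02,.06,.022,.032)),("rail-",(.63,.685,-.13,-.09,.022,.032))):
        P=sel(*a);c=np.polyfit(P[:,0],P[:,1],1);print(" ",nm,np.polyval(c,.657),c[0],len(P),np.percentile(P[:,1],[5,95]))
    P=sel(.585,.63,.045,.09,.058,.075);print(" pivot",P.mean(0),len(P))
    P=sel(.60,.63,-.15,-.115,.05,.07);print(" post",P.mean(0),len(P))
    P=sel(.44,.58,.07,.19,.045,.062);c=np.polyfit(P[:,0],P[:,1],1);print(" keeper",c,np.polyval(c,.5),np.median(P[:,2]))
    P=sel(.40,.47,.17,.23,.045,.062);print(" tab",P.mean(0),P.min(0),P.max(0))
    P=sel(.63,.73,.1,.2,.16,.18);print(" can",P.mean(0))
```

```text
cam in tool [ 7.92710696e-02 -3.05860491e-05 -1.75085867e-01] cam axes in tool
 [[ 0.001 -0.951 -0.31 ]
 [ 1.     0.001  0.001]
 [-0.001 -0.31   0.951]]
tool
 [[ 0.96  0.29 -0.  ]
 [ 0.29 -0.96  0.  ]
 [ 0.   -0.   -1.  ]]
scene0 bat top ((530.005126953125, -54.575897216796875), (136.9478759765625, 75.86878967285156), 86.00526428222656) [0.10988927 0.12794792 0.13526057]
 stop x at y=-.035, slope 0.6985249119873215 -0.0008419031738591482 83
  rail+ 0.03962263082375142 0.023490203830607674 63 [0.0358728  0.04386475]
  rail- -0.10934721888827607 -0.014887654699442329 73 [-0.11243687 -0.10614031]
 pivot [0.61363148 0.0633925  0.06266797] 47
 post [ 0.62168249 -0.13524612  0.05696791] 47
 keeper [-0.66475821  0.47105391] 0.13867480293085843 0.05435782508666004
 tab [0.43689361 0.18851005 0.05280356] [0.42497275 0.17120469 0.0450935 ] [0.4563616  0.20805718 0.05966268]
 can [0.68530444 0.14897354 0.16792093]
side0 bat top ((523.654052734375, -52.07521057128906), (134.97030639648438, 77.19070434570312), 87.24671936035156) [0.11103724 0.12888711 0.13640765]
 stop x at y=-.035, slope 0.6937611624392243 0.010580718077226662 55
  rail+ 0.04008180927023756 0.0044170116496011925 26 [0.03719215 0.04323551]
  rail- -0.10894788786686 0.023973775451445113 30 [-0.11261683 -0.10612673]
 pivot [0.6057512  0.06657485 0.0633247 ] 41
 post [ 0.61618339 -0.13255648  0.0580989 ] 26
 keeper [-0.6666968   0.47079765] 0.13744924985915102 0.05714132672032139
 tab [0.43144695 0.18935396 0.05466288] [0.42000535 0.17028535 0.0450801 ] [0.45257485 0.20600398 0.06079723]
 can [0.67694375 0.15541783 0.16850942]
```

Run:
```python
from h import *
from cell import ctrl
# camera looking straight down candidates; check reachability only
Q=np.array([[0,1,0],[1,0,0],[0,0,-1.]]).T
def quat(M):
    q=R.from_matrix(M).as_quat();return q[[3,0,1,2]]
for yaw in(0,90,180,270):
    M=R.from_euler('z',yaw,degrees=True).as_matrix()@np.diag([1,-1,-1.])
    print(yaw,ctrl.inverse_kinematics([.5,-.03,.45],quat(M)))
# leaned tool: z=(sin,0,-cos), y=+-Y
for L in(40,50,60):
  for s in(1,-1):
    l=np.radians(L);zt=np.array([np.sin(l),0,-np.cos(l)]);yt=np.array([0,s,0.]);M=np.stack([np.cross(yt,zt),yt,zt],1)
    for p in([.44,-.05,.2],[.44,-.05,.02],[.62,-.035,.02]):
        print(L,s,p,ctrl.inverse_kinematics(p,quat(M)))
```

```text
0 [-6.29227741e-02  7.79436079e-03  1.51695042e+00 -4.44089210e-16
  1.61684788e+00  1.50787355e+00]
90 [-6.29227741e-02  7.79436079e-03  1.51695042e+00 -4.44089210e-16
  1.61684788e+00 -6.29227741e-02]
180 [-6.29227741e-02  7.79436079e-03  1.51695042e+00 -4.44089210e-16
  1.61684788e+00 -1.63371910e+00]
270 None
40 1 [0.44, -0.05, 0.2] [-0.25463168 -0.25732422  2.50454636  0.66154414  0.26670531 -2.41177848]
40 1 [0.44, -0.05, 0.02] None
40 1 [0.62, -0.035, 0.02] [-0.09626684  0.49521849  2.30636955  2.96574335  0.36094803  1.66168617]
40 -1 [0.44, -0.05, 0.2] [-0.25463168 -0.25732422  2.50454636  0.66154414  0.26670531  0.72981418]
40 -1 [0.44, -0.05, 0.02] None
40 -1 [0.62, -0.035, 0.02] [-0.09626684  0.49521849  2.30636955  2.96574335  0.36094803 -1.47990648]
50 1 [0.44, -0.05, 0.2] [-0.32785491 -0.22970663  2.6339299   1.97212211  0.27128318  2.51145134]
50 1 [0.44, -0.05, 0.02] None
50 1 [0.62, -0.035, 0.02] [-0.10963807  0.61003681  2.39760924  3.01691131  0.73962981  1.59247776]
50 -1 [0.44, -0.05, 0.2] [-0.32785491 -0.22970663  2.6339299   1.97212211  0.27128318 -0.63014131]
50 -1 [0.44, -0.05, 0.02] None
50 -1 [0.62, -0.035, 0.02] [-0.10963807  0.61003681  2.39760924  3.01691131  0.73962981 -1.54911489]
60 1 [0.44, -0.05, 0.2] None
60 1 [0.44, -0.05, 0.02] None
60 1 [0.62, -0.035, 0.02] [-0.12354458  0.78886141  2.45158057  3.0241564   1.14533182  1.55744415]
60 -1 [0.44, -0.05, 0.2] None
60 -1 [0.44, -0.05, 0.02] None
60 -1 [0.62, -0.035, 0.02] [-0.12354458  0.78886141  2.45158057  3.0241564   1.14533182 -1.5841485 ]
```

```bash
cat >> h.py <<'E'
def quat(M):
    q=R.from_matrix(M).as_quat();return q[[3,0,1,2]]
def tool(L,yaw=0,s=-1):
    """lean L deg, tips point along yaw (rad)"""
    l=np.radians(L);zt=np.array([np.sin(l),0,-np.cos(l)]);yt=np.array([0,s,0.])
    return quat(R.from_euler('z',yaw).as_matrix()@np.stack([np.cross(yt,zt),yt,zt],1))
E
python3 - <<'E'
from h import *
from cell import ctrl
for L in(30,35,40,45,50):
  for p in([.46,-.05,.03],[.47,-.05,.02],[.47,-.05,.1],[.46,-.05,.18],[.42,-.05,.25],[.50,-.05,.02],[.55,-.05,.02],[.62,-.05,.02]):
    q=ctrl.inverse_kinematics(p,tool(L)); print(L,p,None if q is None else q.round(2))
E
```

```text
30 [0.46, -0.05, 0.03] [-0.19  0.28  2.5   2.61  0.18 -1.21]
30 [0.47, -0.05, 0.02] [-0.18  0.32  2.49  2.69  0.21 -1.28]
30 [0.47, -0.05, 0.1] [-0.18  0.08  2.44  0.68  0.14  0.73]
30 [0.46, -0.05, 0.18] [-0.19 -0.14  2.37  0.24  0.4   1.19]
30 [0.42, -0.05, 0.25] [-0.22 -0.34  2.33  0.18  0.65  1.24]
30 [0.5, -0.05, 0.02] [-0.16  0.35  2.43  2.64  0.17 -1.22]
30 [0.55, -0.05, 0.02] [-0.14  0.39  2.33  2.49  0.12 -1.05]
30 [0.62, -0.05, 0.02] [-0.12  0.45  2.19  1.78  0.06 -0.31]
35 [0.46, -0.05, 0.03] [-0.21  0.33  2.56  2.81  0.37 -1.43]
35 [0.47, -0.05, 0.02] [-0.2   0.37  2.55  2.84  0.39 -1.46]
35 [0.47, -0.05, 0.1] [-0.2   0.09  2.5   1.98  0.12 -0.58]
35 [0.46, -0.05, 0.18] [-0.21 -0.15  2.44  0.44  0.28  0.98]
35 [0.42, -0.05, 0.25] [-0.25 -0.38  2.39  0.27  0.55  1.14]
35 [0.5, -0.05, 0.02] [-0.18  0.39  2.49  2.84  0.35 -1.43]
35 [0.55, -0.05, 0.02] [-0.15  0.41  2.39  2.82  0.28 -1.39]
35 [0.62, -0.05, 0.02] [-0.13  0.46  2.25  2.75  0.19 -1.29]
40 [0.46, -0.05, 0.03] [-0.23  0.41  2.62  2.87  0.58 -1.52]
40 [0.47, -0.05, 0.02] [-0.22  0.45  2.6   2.89  0.61 -1.54]
40 [0.
[... 497 characters left out ...]
47 -1.39]
45 [0.46, -0.05, 0.18] [-0.26 -0.14  2.57  1.82  0.19 -0.44]
45 [0.42, -0.05, 0.25] [-0.32 -0.44  2.52  0.66  0.38  0.71]
45 [0.5, -0.05, 0.02] [-0.22  0.54  2.59  2.92  0.78 -1.57]
45 [0.55, -0.05, 0.02] [-0.18  0.53  2.49  2.94  0.67 -1.54]
45 [0.62, -0.05, 0.02] [-0.14  0.54  2.35  2.94  0.54 -1.5 ]
50 [0.46, -0.05, 0.03] None
50 [0.47, -0.05, 0.02] None
50 [0.47, -0.05, 0.1] None
50 [0.46, -0.05, 0.18] [-0.29 -0.1   2.63  2.37  0.32 -1.02]
50 [0.42, -0.05, 0.25] [-0.37 -0.45  2.58  1.05  0.33  0.3 ]
50 [0.5, -0.05, 0.02] [-0.24  0.66  2.63  2.93  1.02 -1.61]
50 [0.55, -0.05, 0.02] [-0.19  0.62  2.53  2.95  0.89 -1.57]
50 [0.62, -0.05, 0.02] [-0.15  0.61  2.39  2.97  0.74 -1.54]
```

Run:
```python
from h import *
from cell import ctrl
M=np.diag([-1,1,-1.])
ctrl.move_pose([.25,-.45,.42],quat(M)) if False else None
ctrl.line_to([.22,-.55,.40],velocity=.3)
ctrl.move_pose([.44,-.02,.42],quat(M))
print(ctrl.read_state()['t'])
snap(ctrl,"wrist","w1")
```

```text
3.075
```

View pics/w1.png

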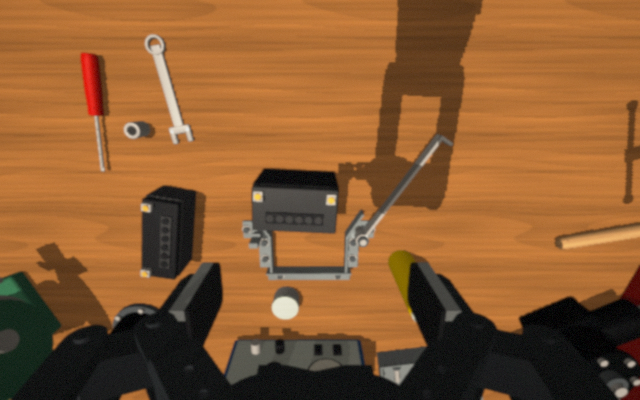

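The wrist view shows everything needed: battery top at (295,205), back stop at (310,275), rails at (267,255) and (352,245), keeper pivot at (363,238), its tab at (442,140). I'll measure this third view the same way.

Run:
```python
from h import *
for n in("scene0","side0","w1"):
    z=load(n);W=cloud(z);x,y,h=[W[...,i] for i in range(3)]
    def sel(x0,x1,y0,y1,z0,z1):
        m=(x>x0)&(x<x1)&(y>y0)&(y<y1)&(h>z0)&(h<z1);return W[m]
    print(n)
    g=sel(.3,.6,.02,.06,-.02,.02);print(" ground",np.median(g[:,2]),len(g))
    P=sel(.44,.60,-.15,.05,.107,.145);print(" bat",cv2.minAreaRect(P[:,:2].astype(np.float32)*1000),len(P),np.percentile(P[:,2],[50,97]))
    P=sel(.66,.71,-.09,.02,.026,.034);
    if len(P)>5:c=np.polyfit(P[:,1],P[:,0],1);print(" stop",np.polyval(c,-.035),c[0],len(P),P[:,0].min(),P[:,0].max())
    P=sel(.675,.715,-.13,.07,.022,.036)
    print(" stop ends y",P[:,1].min(),P[:,1].max())
    for nm,a in(("rail+",(.63,.685,.02,.06,.018,.034)),("rail-",(.63,.685,-.13,-.09,.018,.034))):
        P=sel(*a)
        if len(P)>5:c=np.polyfit(P[:,0],P[:,1],1);print(" ",nm,np.polyval(c,.657),c[0],len(P),np.percentile(P[:,1],[5,95]))
    P=sel(.585,.63,.045,.09,.058,.075);print(" pivot",P.mean(0),len(P))
    P=sel(.60,.63,-.15,-.115,.05,.07);print(" post",P.mean(0),len(P))
    P=sel(.44,.58,.07,.19,.045,.062);c=np.polyfit(P[:,0],P[:,1],1);print(" keeper",c,np.polyval(c,.5),np.median(P[:,2]))
    P=sel(.63,.73,.1,.2,.16,.18);print(" can",P.mean(0),len(P))
# rays w1: stop top corners, h=30mm
z=load("w1");print(ray(z,[[270,275],[350,273]],.03))
im=cv2.resize(z['im'][150:300,220:460],None,fx=3.3,fy=3.3,interpolation=cv2.INTER_CUBIC);cv2.imwrite("pics/w1c.png",im)
```

```text
scene0
 ground -0.00042417505640848877 393
 bat ((530.005126953125, -54.575897216796875), (136.9478759765625, 75.86878967285156), 86.00526428222656) 1556 [0.12794792 0.13750978]
 stop 0.6985249119873215 -0.0008419031738591482 83 0.6949885178130254 0.7009648825104752
 stop ends y -0.11936192841484058 0.049895852047637
  rail+ 0.03948450026926054 0.02090231016562911 86 [0.03597835 0.04367002]
  rail- -0.10945585681814125 -0.0121544080221713 98 [-0.11209619 -0.10636974]
 pivot [0.61363148 0.0633925  0.06266797] 47
 post [ 0.62168249 -0.13524612  0.05696791] 47
 keeper [-0.66475821  0.47105391] 0.13867480293085843 0.05435782508666004
 can [0.68530444 0.14897354 0.16792093] 244
side0
 ground 0.00015164383133447635 1231
 bat ((523.654052734375, -52.07521057128906), (134.97030639648438, 77.19070434570312), 87.24671936035156) 1160 [0.12888711 0.13817198]
 stop 0.6937611624392243 0.010580718077226662 55 0.688815533726171 0.6991975157120635
 stop ends y -0.12015054757668137 0.052333021073348474
  rail+ 0.04012991119021695 0.009618154599826713 30 [0.03722148 0.04315552]
  rail- -0.1084600337642
[... 328 characters left out ...]
 -52.991790771484375), (134.43109130859375, 73.64915466308594), 87.29686737060547) 4074 [0.12813686 0.13804949]
 stop 0.6958979103729734 9.650425047848095e-06 115 0.6942139768184769 0.6979718056758044
 stop ends y -0.11875495312386486 0.04926743126646682
  rail+ 0.039409122757467656 0.0048176366282250875 60 [0.03761585 0.04147106]
  rail- -0.10870415189771486 0.0023241764643891177 69 [-0.11087924 -0.10711643]
 pivot [0.60914175 0.06477429 0.06302371] 96
 post [ 0.61780919 -0.13418706  0.05749005] 62
 keeper [-0.66425028  0.46949649] 0.13737135120440813 0.05493764481465276
 can [0.68945077 0.13231744 0.16685984] 18
[[ 0.69879    -0.11031549  0.03      ]
 [ 0.6942278   0.04886312  0.03      ]]
```

View pics/w1c.png

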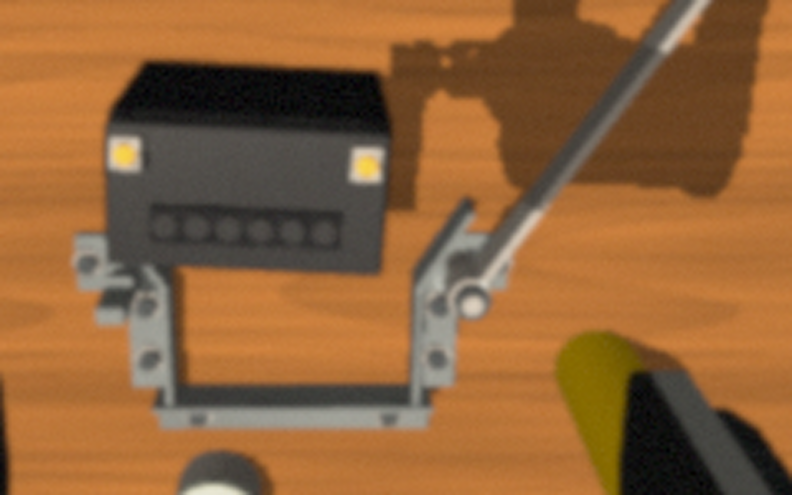

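Three views agree within their calibration, with the wrist view in the middle:
- **Bay:** origin ≈ (0.656, -0.035), yaw ≈ 0. Pivot to rail to post spacing checks out.
- **Battery:** ≈ (0.526, -0.053), yaw ≈ -0.047.
- **Keeper:** a ≈ 2.16.

Next I check IK along the leaned approach.

Run:
```python
from h import *
from cell import ctrl
Y=-.053
for p,L in(([.43,Y,.27],50),([.45,Y,.19],47),([.455,Y,.12],42),([.462,Y,.06],40),([.466,Y,.01],40)):
    q=ctrl.inverse_kinematics(p,tool(L,-.047));print(p,L,None if q is None else q.round(2))
for p in([.49,Y,.009],[.545,-.035,.009],[.62,-.035,.009]):
    q=ctrl.inverse_kinematics(p,tool(40,0));print(p,None if q is None else q.round(2))
```

```text
[0.43, -0.053, 0.27] 50 [-0.28 -0.47  2.54  0.71  0.28  0.73]
[0.45, -0.053, 0.19] 47 [-0.23 -0.2   2.6   2.05  0.15 -0.62]
[0.455, -0.053, 0.12] 42 [-0.21  0.04  2.6   2.7   0.25 -1.26]
[0.462, -0.053, 0.06] 40 [-0.19  0.27  2.61  2.92  0.44 -1.48]
[0.466, -0.053, 0.01] 40 [-0.19  0.49  2.61  2.99  0.66 -1.56]
[0.49, -0.053, 0.009] [-0.22  0.49  2.56  2.9   0.61 -1.54]
[0.545, -0.035, 0.009] [-0.12  0.5   2.46  2.98  0.51 -1.53]
[0.62, -0.035, 0.009] [-0.1   0.52  2.31  2.98  0.39 -1.49]
```

Run:
```python
from h import *
from cell import ctrl
Y=-.053
for p,L in(([.43,Y,.27],50),([.45,Y,.19],47),([.455,Y,.12],42),([.462,Y,.06],40),([.466,Y,.012],40)):
    ctrl.move_pose(p,tool(L,-.047)); s=ctrl.read_state();print(s['t'],s['position'].round(3),s['force'].round(1))
snap(ctrl,"side","side1");snap(ctrl,"scene","scene1")
def crop(n,x,y,w,h):
    im=cv2.imread(f"pics/{n}.png")[y:y+h,x:x+w];return cv2.resize(im,(480,480),interpolation=cv2.INTER_CUBIC)
cv2.imwrite("pics/c1.png",np.hstack([crop("scene1",200,60,240,240),crop("side1",230,100,200,200)])[:, :800] if 0 else cv2.resize(np.hstack([crop("scene1",200,60,240,240),crop("side1",200,120,240,240)]),(800,400)))
```

```text
5.1417 [ 0.43  -0.053  0.27 ] [ 0.5 -0.  -0.2]
6.3667 [ 0.45  -0.053  0.19 ] [ 0.5  0.7 -0.1]
7.025 [ 0.455 -0.053  0.12 ] [ 0.1 -0.3  0.3]
7.4417 [ 0.462 -0.052  0.06 ] [ 0.2  0.3 -0.2]
7.8333 [ 0.466 -0.053  0.013] [ 0.4  0.2 -0. ]
```

View pics/c1.png

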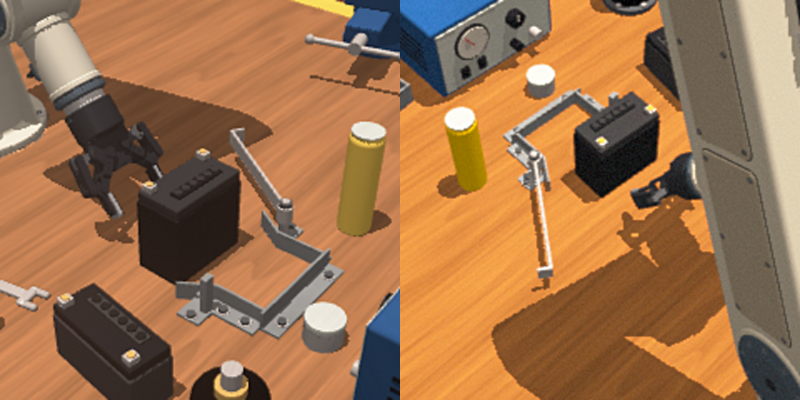

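In the crop the gripper leans back with its open fingertips low behind the battery (left view, tips near (115,210), battery face near (150,225)), and nothing is touched. Now I make contact.

Run:
```python
from h import *
from cell import ctrl
q=tool(40,-.047)
r=ctrl.line_to([.50,-.0545,.010],ori=q,velocity=.03,until_force=4)
s=ctrl.read_state();print(r,s['t'],s['position'].round(4),s['force'].round(1))
snap(ctrl,"side","side2")
p0=s['position'].copy();
# diagonal, turning to yaw 0
N=3
for k in range(1,N+1):
    f=k/N
    x=p0[0]+.055*f; y=-.053+.018*f
    ctrl.line_to([x,y,.010],ori=tool(40,-.047*(1-f)),velocity=.04)
    s=ctrl.read_state();print(s['t'],s['position'].round(4),s['force'].round(1),s['wrist_torque'].round(2))
snap(ctrl,"scene","scene3");snap(ctrl,"side","side3")
for n in("scene3","side3"):
    W=cloud(load(n));x,y,h=[W[...,i] for i in range(3)]
    m=(x>.5)&(x<.66)&(y>-.15)&(y<.05)&(h>.107)&(h<.145);P=W[m]
    print(n,cv2.minAreaRect(P[:,:2].astype(np.float32)*1000),len(P))
```

```text
False 9.2167 [ 0.4997 -0.0545  0.0099] [0.6 0.5 0.1]
9.9083 [ 0.5164 -0.047   0.009 ] [-7.  -3.8  2.1] [-0.36  0.98 -0.58]
10.5417 [ 0.5341 -0.0409  0.0084] [-6.8 -2.5 -2.2] [-0.16  1.29 -0.47]
11.175 [ 0.5524 -0.0348  0.0083] [-5.7 -2.  -3.3] [-0.17  1.3  -0.4 ]
scene3 ((568.502197265625, -41.522605895996094), (76.76875305175781, 136.9531707763672), 0.9553669691085815) 1559
side3 ((562.2094116210938, -40.0047607421875), (75.97523498535156, 137.75106811523438), 0.4153311252593994) 1143
```

Run:
```python
from h import *
def crop(n,x,y,w,h):
    im=cv2.imread(f"pics/{n}.png")[y:y+h,x:x+w];return cv2.resize(im,(400,400),interpolation=cv2.INTER_CUBIC)
cv2.imwrite("pics/c3.png",np.hstack([crop("scene3",240,100,180,180),crop("side3",240,130,180,180)]))
for n in("scene3","side3"):
    W=cloud(load(n));x,y,h=[W[...,i] for i in range(3)]
    m=(x>.5)&(x<.66)&(y>-.15)&(y<.05)&(h>.105)&(h<.118);P=W[m]
    A=np.c_[P[:,:2],np.ones(len(P))];print(np.linalg.lstsq(A,P[:,2],rcond=None)[0])
```

```text
[-0.01117499  0.00632452  0.11832138]
[ 0.01280212 -0.00743038  0.10427883]
```

View pics/c3.png

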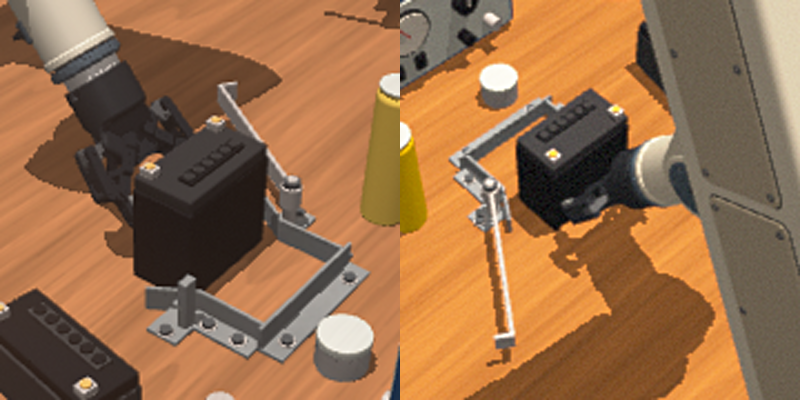

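The battery is upright and nearly square, but the contact sits about 25 mm behind the TCP, farther than I expected. I'll check where the fingertips really are in the earlier views.

Run:
```python
from h import *
from cell import ctrl
s=ctrl.read_state();print(s['opening'],s['ee_rot'],tool(40,0),s['force'].round(1))
for n in("scene1","side1"):
    z=load(n);W=cloud(z);x,y,h=[W[...,i] for i in range(3)]
    g=cv2.cvtColor(z['im'],cv2.COLOR_BGR2HSV)
    for z0 in np.arange(.01,.13,.01):
        m=(x>.3)&(x<.481)&(y>-.17)&(y<.07)&(h>z0)&(h<z0+.01)
        P=W[m]
        if len(P):print(n,z0.round(2),len(P),"xmax",np.percentile(P[:,0],[2,98]).round(3),"y",P[:,1].min().round(3),P[:,1].max().round(3))
```

```text
0.9984812022509268 [-1.06079026e-04  9.40629915e-01 -4.62917391e-04  3.39433555e-01] [0.         0.93969262 0.         0.34202014] [-6.  -2.3 -3.7]
scene1 0.04 4 xmax [0.423 0.431] y -0.103 -0.098
scene1 0.05 30 xmax [0.416 0.44 ] y -0.108 -0.004
scene1 0.06 76 xmax [0.407 0.437] y -0.108 0.006
scene1 0.07 86 xmax [0.396 0.433] y -0.124 0.008
scene1 0.08 134 xmax [0.387 0.426] y -0.124 0.023
scene1 0.09 223 xmax [0.377 0.42 ] y -0.124 0.025
scene1 0.1 233 xmax [0.374 0.412] y -0.123 0.024
scene1 0.11 231 xmax [0.366 0.408] y -0.122 0.023
scene1 0.12 302 xmax [0.364 0.401] y -0.121 0.02
side1 0.05 5 xmax [0.434 0.443] y -0.094 0.003
side1 0.06 9 xmax [0.429 0.437] y -0.1 0.003
side1 0.07 5 xmax [0.424 0.431] y -0.006 -0.002
side1 0.08 16 xmax [0.383 0.413] y -0.014 0.025
side1 0.09 51 xmax [0.372 0.416] y -0.027 0.024
side1 0.1 47 xmax [0.375 0.409] y -0.025 0.026
side1 0.11 52 xmax [0.365 0.405] y -0.031 0.022
side1 0.12 101 xmax [0.338 0.396] y -0.036 0.021
```

Run:
```python
from h import *
for n,uv,ys in(("scene1",(269,187),(-.095,-.105)),("side1",(341,243),(.0,-.01))):
    z=load(n)
    for y in ys:
        a=ray(z,[uv],0.)[0];b=ray(z,[uv],.1)[0];f=(y-a[1])/(b[1]-a[1]);print(n,(a+f*(b-a)).round(3))
z=load("scene1");a=cv2.resize(z['im'][120:210,220:340],None,fx=5,fy=5,interpolation=cv2.INTER_CUBIC)
cv2.imwrite("pics/tip.png",a)
```

```text
scene1 [ 0.426 -0.095  0.051]
scene1 [ 0.436 -0.105  0.062]
side1 [0.424 0.    0.037]
side1 [ 0.433 -0.01   0.018]
```

View pics/tip.png

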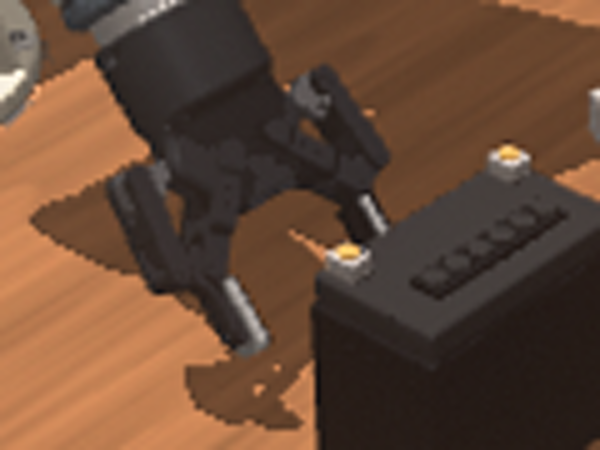

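The fingertips (crop (250,345)) float about 40 mm above the bench, because open tips stand farther back than I had assumed. I'll back off, go down until about 20 mm with a force guard, and carry on.

Run:
```python
from h import *
from cell import ctrl
q=tool(40,0)
ctrl.line_to([.540,-.0348,.009],ori=q,velocity=.06)
r=ctrl.line_to([.540,-.0400,-.012],ori=q,velocity=.03,until_force=4)
s=ctrl.read_state();print("down",r,s['t'],s['position'].round(4),s['force'].round(1))
zz=s['position'][2]+(.004 if r else 0)
ctrl.line_to([.552,-.0405,zz],ori=q,velocity=.04)
s=ctrl.read_state();print(s['t'],s['position'].round(4),s['force'].round(1))
ctrl.line_to([.566,-.0350,zz],ori=q,velocity=.03)
s=ctrl.read_state();print(s['t'],s['position'].round(4),s['force'].round(1))
snap(ctrl,"scene","scene4");snap(ctrl,"side","side4")
for n in("scene4","side4"):
    W=cloud(load(n));x,y,h=[W[...,i] for i in range(3)]
    m=(x>.5)&(x<.68)&(y>-.15)&(y<.05)&(h>.107)&(h<.145);P=W[m]
    print(n,cv2.minAreaRect(P[:,:2].astype(np.float32)*1000),len(P))
def crop(n,x,y,w,h):
    im=cv2.imread(f"pics/{n}.png")[y:y+h,x:x+w];return cv2.resize(im,(400,400),interpolation=cv2.INTER_CUBIC)
cv2.imwrite("pics/c4.png",np.hstack([crop("scene4",240,100,180,180),crop("side4",240,130,180,180)]))
```

```text
down False 12.5417 [ 0.54  -0.04  -0.012] [ 0.6 -0.6 -0.4]
12.9917 [ 0.5526 -0.0405 -0.0117] [-0.2  0.9  0.3]
13.6417 [ 0.5629 -0.0352 -0.0136] [-8.8 -3.3  0.9]
scene4 ((579.0576171875, -37.97930145263672), (136.9640655517578, 76.04145812988281), 89.59407043457031) 1574
side4 ((573.327392578125, -36.58514404296875), (136.06517028808594, 77.0749740600586), 89.94631958007812) 1131
```

View pics/c4.png

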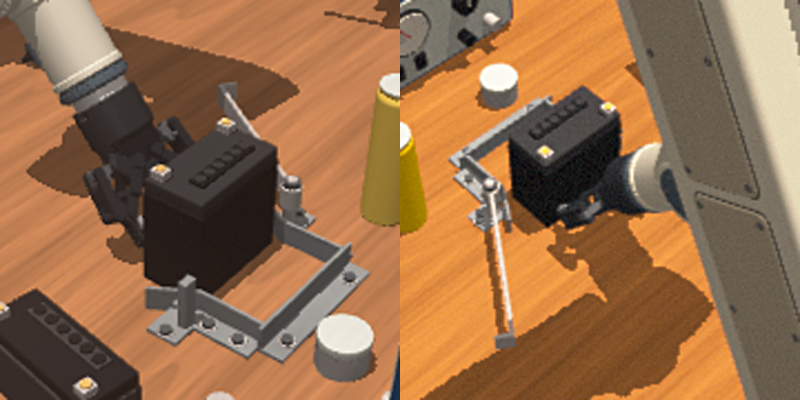

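```bash
cat > lookb.py <<'E'
from h import *
def look(ctrl,tag):
    out=[]
    for n in("scene","side"):
        snap(ctrl,n,n+tag);W=cloud(load(n+tag));x,y,h=[W[...,i] for i in range(3)]
        m=(x>.5)&(x<.72)&(y>-.15)&(y<.06)&(h>.107)&(h<.145);P=W[m]
        # exclude gripper: dark body above? keep largest by rect
        r=cv2.minAreaRect(P[:,:2].astype(np.float32)*1000);print(n,r,len(P))
    def crop(n,x,y,w,h):
        im=cv2.imread(f"pics/{n}.png")[y:y+h,x:x+w];return cv2.resize(im,(400,400),interpolation=cv2.INTER_CUBIC)
    cv2.imwrite(f"pics/c{tag}.png",np.hstack([crop("scene"+tag,240,100,180,180),crop("side"+tag,240,130,180,180)]))
E
python3 - <<'E'
from lookb import *
from cell import ctrl
q=tool(40,0)
ctrl.line_to([.575,-.0345,-.012],ori=q,velocity=.04)
s=ctrl.read_state();print(s['t'],s['position'].round(4),s['force'].round(1))
r=ctrl.line_to([.655,-.0335,-.012],ori=q,velocity=.035,until_force=14)
s=ctrl.read_state();print(r,s['t'],s['position'].round(4),s['force'].round(1))
look(ctrl,"5")
E
```

```text
14.1167 [ 0.572  -0.0344 -0.0138] [-6.1 -0.2 -3. ]
True 14.5083 [ 0.5716 -0.0344 -0.0145] [ 0.3  0.4 -0.2]
scene ((588.1192016601562, -36.563385009765625), (75.21182250976562, 138.66917419433594), 0.0794287621974945) 1585
side ((581.9866333007812, -35.044532775878906), (77.60737609863281, 135.96649169921875), 0.1840793639421463) 1119
```

View pics/c5.png

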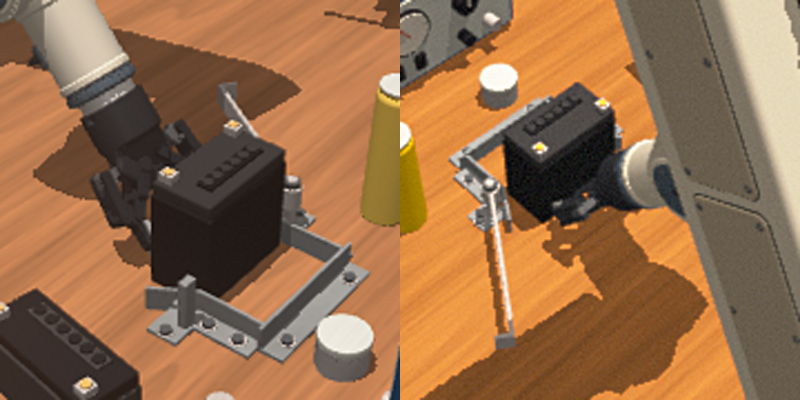

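Run:
```python
from lookb import *
from cell import ctrl
q=tool(40,0)
r=ctrl.line_to([.652,-.0340,-.011],ori=q,velocity=.04,until_force=28)
s=ctrl.read_state();print(r,s['t'],s['position'].round(4),s['force'].round(1))
look(ctrl,"6")
```

```text
True 16.45 [ 0.6433 -0.0338 -0.0155] [-1.1  0.4 -0.2]
scene ((598.7714233398438, -37.026649475097656), (197.416015625, 136.2095184326172), 0.21657077968120575) 2203
side ((595.955810546875, -32.880523681640625), (135.19532775878906, 193.08885192871094), 88.45162200927734) 1181
```

View pics/c6.png

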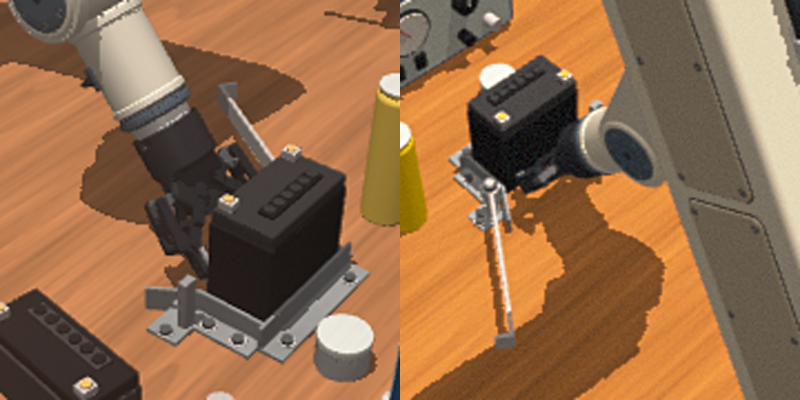

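Run:
```python
from lookb import *
from cell import ctrl
q=tool(40,0)
r=ctrl.line_to([.652,-.0340,-.011],ori=q,velocity=.02,until_force=25)
s=ctrl.read_state();print(r,s['t'],s['position'].round(4),s['force'].round(1))
# retreat
ctrl.line_to([.60,-.034,.0],ori=q,velocity=.12)
look(ctrl,"7")
for n in("scene7","side7"):
    W=cloud(load(n));x,y,h=[W[...,i] for i in range(3)]
    for a in((.107,.145),(.108,.118)):
        m=(x>.610)&(x<.72)&(y>-.15)&(y<.06)&(h>a[0])&(h<a[1]);P=W[m];print(n,cv2.minAreaRect(P[:,:2].astype(np.float32)*1000),np.percentile(P[:,0],[1,99]),np.percentile(P[:,1],[1,99]))
print(ctrl.read_state()['t'])
```

```text
True 17.0 [ 0.6431 -0.0338 -0.0161] [ 0.9 -0.3 -0. ]
scene ((599.2568359375, -35.651947021484375), (141.6599578857422, 197.89060974121094), 89.62691497802734) 2291
side ((596.462158203125, -33.383262634277344), (135.5474090576172, 195.05227661132812), 88.78264617919922) 1162
scene7 ((659.8517456054688, -36.043922424316406), (136.1519012451172, 76.67913055419922), 89.84575653076172) [0.62471522 0.69601242] [-0.10272675  0.02852525]
scene7 ((685.8577880859375, -50.61639404296875), (149.60177612304688, 65.38980865478516), 60.605403900146484) [0.62475568 0.69746805] [-0.1032746   0.02642916]
side7 ((653.6332397460938, -34.47479248046875), (134.9620361328125, 79.53644561767578), 89.54670715332031) [0.61641233 0.69079478] [-0.09855499  0.03147651]
side7 ((627.6900634765625, -20.676612854003906), (148.9204864501953, 66.02423858642578), 61.980812072753906) [0.61427517 0.68811643] [-0.09889148  0.03194924]
17.6333
```

View pics/c7.png

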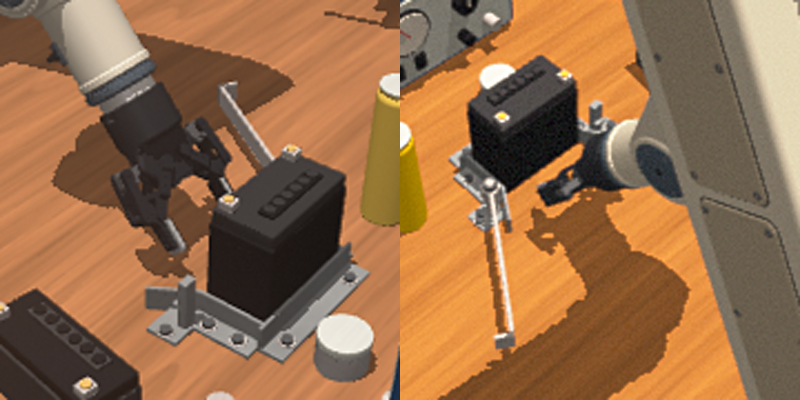

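The second press stopped at the same x (0.6431). Averaged over two views the battery is at (0.6567, -0.0353), square, which is home within about 1 mm. Next is the keeper: shut the fingers, go behind the bar with an upright tool, and sweep it to a ≈ 0.45.

```bash
cat > k.py <<'E'
from lookb import *
PV=np.array([.609,.065])
def bar(a,r,d,z):
    p=PV+r*np.array([-np.sin(a),-np.cos(a)])+d*np.array([-np.cos(a),np.sin(a)]);return [p[0],p[1],z]
V=quat(R.from_euler('z',90,degrees=True).as_matrix()@np.diag([1,-1,-1.]))
E
python3 - <<'E'
from k import *
from cell import ctrl
print(bar(2.158,.17,.05,.15))
ctrl.move_pose([.53,-.034,.06],tool(40,0))
ctrl.move_pose([.50,-.034,.20],tool(40,0))
s=ctrl.read_state();print(s['t'],s['position'].round(3),s['force'].round(1),s['joint_pos'].round(2))
ctrl.clamp(20)
ctrl.move_pose([.46,-.02,.25],V)
p=bar(2.158,.17,.05,.16);ctrl.move_pose(p,V)
s=ctrl.read_state();print(s['t'],s['position'].round(3),s['joint_pos'].round(2),s['opening'])
r=ctrl.line_to(bar(2.158,.17,.05,.03),velocity=.15,until_force=5);print(r,ctrl.read_state()['t'])
look(ctrl,"8")
E
```

```text
[np.float64(0.4951779202061217), np.float64(0.2008106555149338), 0.15]
20.1667 [ 0.5   -0.034  0.2  ] [-0.3  0.6  0.1] [-0.14 -0.13  2.42  0.5   0.18  0.97]
22.8417 [0.495 0.2   0.16 ] [ 0.38  0.25  1.87 -0.    1.02  0.38] -0.0012397692954895677
False 23.8583
scene ((659.4618530273438, -37.176246643066406), (75.8088150024414, 135.6767578125), 0.4527103006839752) 1701
side ((0.0, 0.0), (0.0, 0.0), 0.0) 0
```

View pics/c8.png

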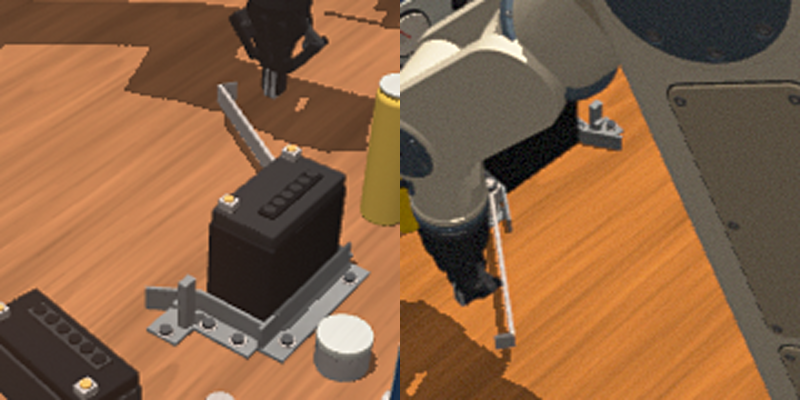

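The shut fingers (left crop, (275,90)) stand behind the bar on its outer side, clear of the can, and the battery is unmoved. Now I sweep.

Run:
```python
from k import *
from cell import ctrl
for a in np.linspace(2.158,.45,9):
    ctrl.line_to(bar(a,.17,.016,.03),velocity=.15)
    s=ctrl.read_state();print(round(s['t'],2),a.round(2),s['position'].round(3),s['force'].round(1))
look(ctrl,"9")
for n in("scene9","side9"):
    W=cloud(load(n));x,y,h=[W[...,i] for i in range(3)]
    m=(x>.5)&(x<.60)&(y>-.1)&(y<.06)&(h>.045)&(h<.06);P=W[m]
    print(n,len(P)); 
    if len(P)>5:c=np.polyfit(P[:,1],P[:,0],1);print(c,np.arctan(c[0]))
```

```text
24.33 2.16 [0.477 0.172 0.031] [ 0.3  0.  -0. ]
24.73 1.94 [0.457 0.142 0.03 ] [ 0.3  0.5 -0.5]
25.12 1.73 [0.444 0.108 0.03 ] [-0.2  0.2  0.4]
25.51 1.52 [0.439 0.072 0.03 ] [-0.6 -0.1  0.7]
25.9 1.3 [0.441 0.036 0.03 ] [-0.1  0.8 -0.6]
26.29 1.09 [0.451 0.001 0.03 ] [-0.1  0.1 -0.1]
26.68 0.88 [ 0.468 -0.031  0.03 ] [-0.3  0.6 -1.6]
27.07 0.66 [ 0.491 -0.059  0.03 ] [-0.9  0.2 -0.4]
27.47 0.45 [ 0.52  -0.081  0.03 ] [-0.   0.1  0.3]
scene ((599.1005859375, -36.282867431640625), (134.56907653808594, 196.54446411132812), 89.4336929321289) 2002
side ((596.6865844726562, -33.313232421875), (135.6378173828125, 192.5428924560547), 89.38801574707031) 1189
scene9 0
side9 1
```

View pics/c9.png

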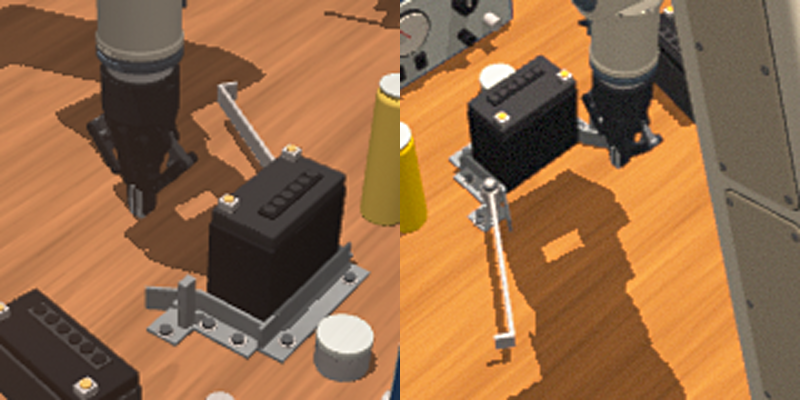

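The keeper did not move. The fingers passed with no force, so the shut tips must be higher than the TCP reading too. I'll measure the tip height.

Run:
```python
from k import *
for n in("scene9","side9","scene8"):
    W=cloud(load(n));x,y,h=[W[...,i] for i in range(3)]
    tc=np.array([.52,-.081]) if n!="scene8" else np.array([.495,.2])
    m=(np.hypot(x-tc[0],y-tc[1])<.045)&(h>.01)&(h<.2);P=W[m]
    b=np.arange(.01,.13,.01)
    print(n,[(round(v,2),int(((P[:,2]>=v)&(P[:,2]<v+.01)).sum())) for v in b])
    Q=P[P[:,2]<.075];print(Q[:,:2].min(0),Q[:,:2].max(0),Q.mean(0)) if len(Q) else None
z=load("scene9")
for uv in((303,196),):
    a=ray(z,[uv],.03);b=ray(z,[uv],.06);print(a,b)
z=load("side9");uv=(240+(618-400)*.45,130+165*.45);print(uv,ray(z,[uv],.03),ray(z,[uv],.06))
```

```text
scene9 [(np.float64(0.01), 0), (np.float64(0.02), 0), (np.float64(0.03), 0), (np.float64(0.04), 0), (np.float64(0.05), 0), (np.float64(0.06), 11), (np.float64(0.07), 40), (np.float64(0.08), 44), (np.float64(0.09), 43), (np.float64(0.1), 40), (np.float64(0.11), 106), (np.float64(0.12), 100)]
[ 0.50555272 -0.09267984] [ 0.53303611 -0.07423706] [ 0.52348906 -0.0875147   0.07046039]
side9 [(np.float64(0.01), 0), (np.float64(0.02), 0), (np.float64(0.03), 0), (np.float64(0.04), 0), (np.float64(0.05), 0), (np.float64(0.06), 5), (np.float64(0.07), 18), (np.float64(0.08), 20), (np.float64(0.09), 15), (np.float64(0.1), 18), (np.float64(0.11), 55), (np.float64(0.12), 40)]
[ 0.50375347 -0.08234758] [ 0.52963234 -0.06982392] [ 0.51337805 -0.07444426  0.0701776 ]
scene8 [(np.float64(0.01), 0), (np.float64(0.02), 0), (np.float64(0.03), 0), (np.float64(0.04), 0), (np.float64(0.05), 0), (np.float64(0.06), 9), (np.float64(0.07), 29), (np.float64(0.08), 34), (np.float64(0.09), 38), (np.float64(0.1), 35), (np.float64(0.11), 90), (np.float64(0.12), 84)]
[0.4836888  0.18920341] [0.50924212 0.19991647] [0.49803799 0.19346616 0.07097631]
[[ 0.49391112 -0.0499008   0.03      ]] [[ 0.51902585 -0.08015408  0.06      ]]
(338.1, 204.25) [[ 0.53353856 -0.09768633  0.03      ]] [[ 0.51660051 -0.07971901  0.06      ]]
```

Both views' rays meet the TCP's xy at z = 0.06, while the state says 0.03. The real shut tips stand 30 mm behind the reported TCP, which also explains the 43 mm for the open tips. I'll correct for that and repeat the sweep.

Run:
```python
from k import *
from cell import ctrl
ctrl.line_to([.52,-.081,.10],velocity=.25)
ctrl.line_to(bar(2.158,.17,.05,.10),velocity=.3)
r=ctrl.line_to(bar(2.158,.17,.05,-.001),velocity=.12,until_force=4)
s=ctrl.read_state();print(r,s['t'],s['position'].round(3),s['force'].round(1))
for a in np.linspace(2.158,.45,9):
    ctrl.line_to(bar(a,.17,.016,.0),velocity=.13)
    s=ctrl.read_state();print(round(s['t'],2),a.round(2),s['position'].round(3),s['force'].round(1))
    if a<2.1 and a>1.9: snap(ctrl,"scene","scene10")
look(ctrl,"11")
```

```text
False 30.0833 [ 0.496  0.201 -0.   ] [ 0.4 -0.7 -0.4]
30.49 2.16 [0.477 0.173 0.001] [ 0.8  0.3 -0.3]
30.93 1.94 [0.457 0.142 0.   ] [ 0.3  0.1 -0.1]
31.41 1.73 [0.444 0.108 0.   ] [ 0.1 -0.2 -0.3]
31.84 1.52 [0.439 0.072 0.   ] [ 0.3  0.  -0.3]
32.27 1.3 [0.441 0.036 0.   ] [-0.4  0.2  0.8]
32.71 1.09 [ 0.451  0.001 -0.   ] [-0.2 -0.4  0.4]
33.14 0.88 [ 0.468 -0.031 -0.   ] [-1.   1.2 -0.4]
33.58 0.66 [ 0.491 -0.059 -0.   ] [-0.5 -0.2 -0.5]
34.01 0.45 [ 0.52  -0.081 -0.   ] [ 0.5  0.7 -0.8]
scene ((599.9461669921875, -36.422080993652344), (136.53628540039062, 196.0731201171875), 89.47661590576172) 2142
side ((596.6571044921875, -34.71601104736328), (193.23141479492188, 134.97767639160156), 0.0685262680053711) 1165
```

View pics/c11.png

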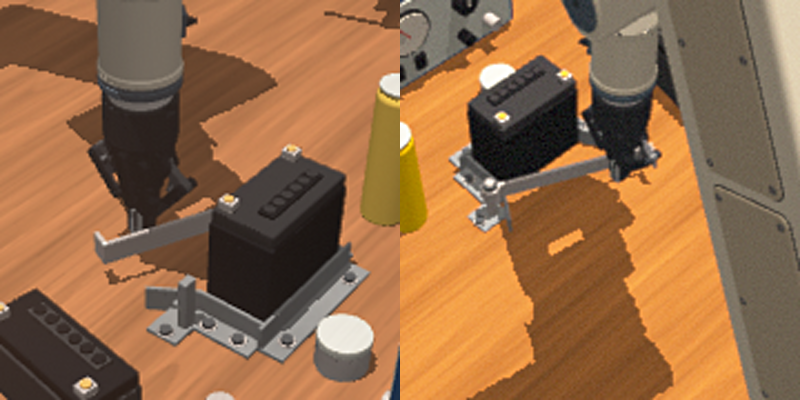

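The bar followed the fingers to a ≈ 0.45 (left crop, tab at (100,245), fingers at (145,215)). The last part is with the tool leaned back so the body stays clear of the battery.

Run:
```python
from k import *
from cell import ctrl
Y=-.062
ctrl.line_to([.485,-.062,.0],velocity=.15)
ctrl.line_to([.48,-.062,.18],velocity=.25)
for p,L in(([.47,Y,.19],40),([.475,Y,.12],40),([.485,Y,.06],40),([.495,Y,.012],40)):
    ctrl.move_pose(p,tool(L,0)); s=ctrl.read_state();print(s['t'],s['position'].round(3),s['force'].round(1))
ctrl.line_to([.60,Y,.012],ori=tool(40,0),velocity=.08)
s=ctrl.read_state();print(s['t'],s['position'].round(3),s['force'].round(1))
r=ctrl.line_to([.64,Y,.012],ori=tool(40,0),velocity=.03,until_force=10)
s=ctrl.read_state();print(r,s['t'],s['position'].round(4),s['force'].round(1))
look(ctrl,"12")
```

```text
36.225 [ 0.471 -0.062  0.19 ] [0.5 0.1 0.1]
37.4833 [ 0.476 -0.062  0.12 ] [0.5 0.1 0.4]
38.0417 [ 0.485 -0.062  0.06 ] [0.5 0.3 1.3]
38.4 [ 0.495 -0.061  0.012] [-0.8 -0.4  0.6]
39.8667 [ 0.6   -0.062  0.012] [-0.7 -0.6 -0.1]
True 40.7167 [ 0.6239 -0.0619  0.0111] [-0.1 -0.5 -0.2]
scene ((600.4326171875, -46.619651794433594), (211.8999481201172, 139.44683837890625), 8.763343811035156) 2426
side ((595.895751953125, -33.542457580566406), (134.54376220703125, 191.7879638671875), 89.49954223632812) 1174
```

View pics/c12.png

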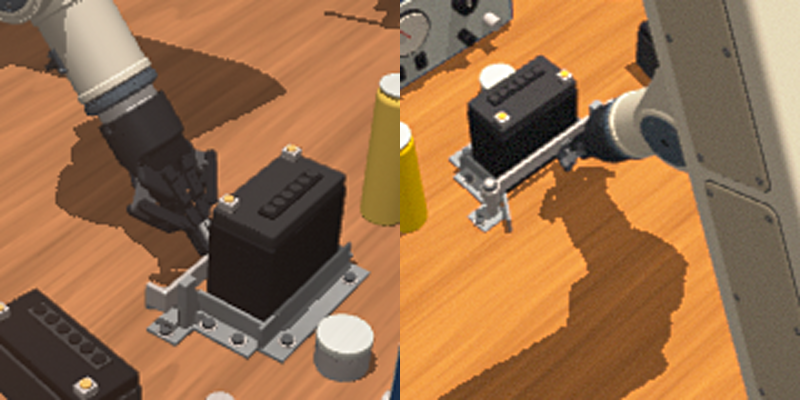

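The bar stopped the push. I'll press once more to confirm, back off, and measure.

Run:
```python
from k import *
from cell import ctrl
Y=-.062;q=tool(40,0)
r=ctrl.line_to([.645,Y,.012],ori=q,velocity=.03,until_force=12)
s=ctrl.read_state();print(r,s['t'],s['position'].round(4),s['force'].round(1))
ctrl.line_to([.53,Y,.012],ori=q,velocity=.15)
ctrl.move_pose([.485,Y,.10],q)
ctrl.move_pose([.44,Y,.25],q)
M=np.diag([-1,1,-1.])
ctrl.move_pose([.40,-.02,.42],quat(M))
snap(ctrl,"wrist","w13");look(ctrl,"13")
print(ctrl.read_state()['t'])
for n in("scene13","side13","w13"):
    W=cloud(load(n));x,y,h=[W[...,i] for i in range(3)]
    m=(x>.58)&(x<.72)&(y>-.13)&(y<.06)&(h>.107)&(h<.145);P=W[m]
    if len(P):print(n,"bat",cv2.minAreaRect(P[:,:2].astype(np.float32)*1000))
    m=(x>.585)&(x<.617)&(y>-.16)&(y<.045)&(h>.04)&(h<.059);P=W[m]
    m2=np.abs(P[:,0]-np.median(P[:,0]))<.012;P=P[m2]
    c=np.polyfit(P[:,1],P[:,0],1);print(n,"keeper slope",c[0],"x at y=-.035",np.polyval(c,-.035),len(P),P[:,1].min(),P[:,1].max())
z=load("w13");cv2.imwrite("pics/w13c.png",cv2.resize(z['im'][150:350,200:480],None,fx=2.8,fy=2.8,interpolation=cv2.INTER_CUBIC))
```

```text
True 41.0833 [ 0.6238 -0.0619  0.0101] [-0.4  0.1  0.4]
scene ((659.8570556640625, -36.97718048095703), (75.77745056152344, 136.3961181640625), 0.17504097521305084) 1701
side ((654.2039794921875, -35.00609588623047), (137.7983856201172, 77.9725112915039), 89.75245666503906) 1051
46.45
scene13 bat ((659.8570556640625, -36.97718048095703), (75.77745056152344, 136.3961181640625), 0.17504097521305084)
scene13 keeper slope 0.058863976282934376 x at y=-.035 0.617763912310999 147 -0.1598822911467099 -0.08734568599352592
side13 bat ((654.2039794921875, -35.00609588623047), (137.7983856201172, 77.9725112915039), 89.75245666503906)
side13 keeper slope 0.0035491789269841093 x at y=-.035 0.6078359181733054 279 -0.1595492730142252 0.04325444349262326
w13 bat ((637.0587768554688, -90.60533905029297), (25.0456485748291, 34.813846588134766), 87.1565170288086)
w13 keeper slope -0.000523364919029619 x at y=-.035 0.6093127066041182 483 -0.15990517062963577 0.044798223640615614
```

View pics/c13.png

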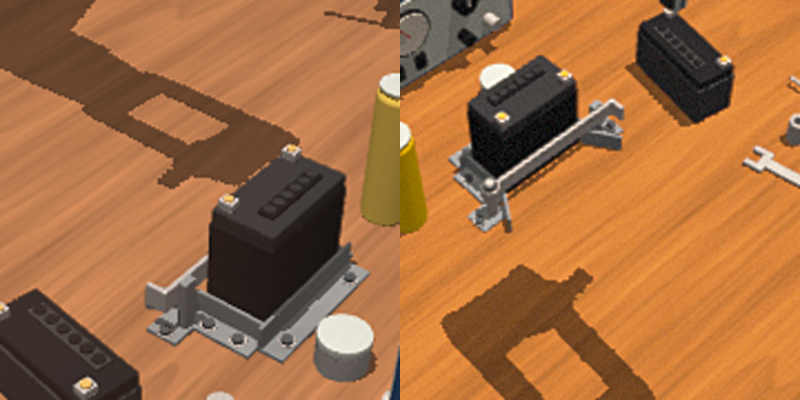

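View pics/w13c.png

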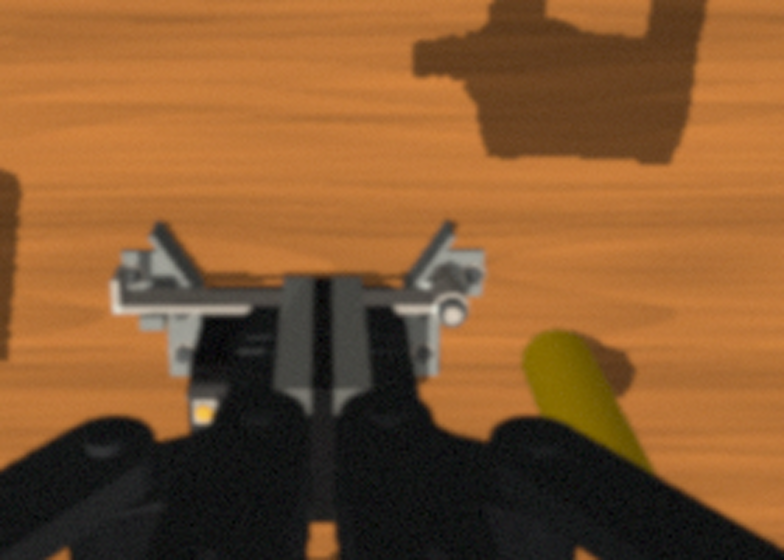

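The bar runs straight across the mouth. Its slope is -0.001 in the wrist view and 0.004 in the side view, against a limit of 0.08. The battery is at the mean (0.657, -0.036), square and upright. The arm is clear of everything, so I hand in.

Run:
```python
from cell import ctrl
ctrl.job_done();print(ctrl.read_state()['t'])
```

```text
the job is handed in; nothing more can be done
the job is handed in; nothing more can be done
```

I pushed the tall battery home between the rails with the tool leaned back, then swung the keeper bar shut behind it. I handed the job in at about 46.5 s of the 64 s; no verdict is reported.

**Last checks**
- **Battery:** it sits at about (0.657, -0.036) m, averaged over the scene and side views. I measured home at (0.656, -0.035). It stands square and looks upright, and a second press against the stop ended at the same place.
- **Keeper:** it is shut, with a slope of -0.001 rad in the wrist view and 0.004 rad in the side view. A second press stopped at the same place.
- **Other things:** I pressed nothing else, and they look unmoved in the pictures. I did not measure their positions again at the end.
- **Arm:** it was clear of everything, about 0.4 m above the bench.

**What went wrong or disagreed**
- **Tip offset:** the real fingertips stand about 30 mm behind the reported TCP. The first part of the battery push was therefore about 40 mm up, under the 50 mm limit, so I lowered the tool for the rest. The first keeper sweep passed over the bar without moving it, and I repeated it lower.
- **Camera difference:** the scene and side cameras differ by 5 to 6 mm in x. I used their average, which agreed with the first wrist view.
- **Discarded readings:** the final scene-view keeper slope of 0.059 came from a partly hidden bar mixed with the catch post. The final wrist-view battery reading was blocked by the fingers.

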